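Slip-angle test of a waxed plaster puck

TASK

Find the tilt at which the amber waxed puck slips: slowly raise the hinged slate board by its red grip just until the waxed puck slides down to the metal stop while the white raw puck stays where it is, and leave the board standing at that tilt. Then note the angle by sliding the blue-handled gauge along its rail towards the hinge until its steel rod bears lightly on the underside of the board, without forcing it, and let go there. Do not touch the pucks or move anything else on the table.

Things in the scene. Friction and masses are not known exactly. Their poses are not given: they have to be found in the camera images.
- stand: Fixed plywood base plate 260 x 420 x 12 mm of the slip tester. Origin on the table top, under the middle of the board's width. In its frame the hinge axis lies along x at y = -170, z = 30 mm; the board reaches from the hinge towards +y; the gauge rail runs along y at x = -130 mm, a white scale beside it.
- hinge (a point): Middle of the hinge axis (axes as the stand's: x along the hinge axis, y towards the board's free end, z up).
- board (a joint): Tilt of the slate board in rad: 0 lying flat, grows as the free end is raised, up to 0.8. Stiff hinge (about 1.8 N m of friction): the board stays at whatever tilt it is left. Lifting takes about 11 N at the red grip. The waxed puck slips somewhere between 0.32 and 0.49 rad, the raw one at a tilt at least 0.13 rad greater.
- board_under (a point): Point on the board's underside plane, 130 mm from the hinge axis, middle of the width; moves with the board: y along the board away from the hinge, z square to the board, up through it. The black slate board is 150 x 260 x 10 mm; its underside plane passes through the hinge axis. A metal stop 12 mm high crosses its top 30 to 38 mm from the hinge axis.
- board_grip (a point): In the red grip block standing on the board 235 mm from the hinge axis, middle of the width; the block is 22 mm (along the hinge axis) x 16 mm (along the board) and 40 mm tall above the board's top; the point lies 25 mm above the board's top, 35 mm above its underside. Turns with the board.
- waxed: Amber waxed plaster puck, 54 mm diameter, 20 mm high, loose on the board, about 150 mm from the hinge axis, beside the raw puck. Origin at the centre of its underside. Slid down to the stop its centre is 65 mm from the hinge axis.
- raw: White raw plaster puck, 54 mm diameter, 20 mm high, loose on the board beside the waxed one; must stay in place (within about 15 mm). Origin at the centre of its underside.
- gauge (a joint): Slide of the gauge along its rail in m: grows towards the hinge, 0 to 0.275. At 0 its rod's centre line is 330 mm (level distance) from the hinge axis. Rail friction about 3 N: it stays where it is left. It passes under the board only when the board is raised. Once rod and board touch they resist like a hard stop: 2 mm more travel, or over 12 N between them, is forcing.
- gauge_grip (a point): In the gauge's blue upright grip post, 22 mm (along the hinge axis) x 14 mm (along the rail), its top 20 mm above this point and 130 mm above the table; the steel rod and its clamp are 32 to 44 mm below this point (clamp 20 mm tall, so keep the fingertips less than 20 mm below this point). 55 mm beside the board's edge.
- pot: Cream square plaster pot 85 mm wide full of wooden-handled tools, 230 mm tall in all; bystander. Origin under its centre.
- roundel: White carved plaster roundel 170 mm diameter, 18 mm thick, lying on a slate tile; bystander. Origin at the centre of its underside.
- wax_jar: Amber jar with brass cap, 66 mm diameter, 75 mm tall; bystander. Origin under its centre.
- blank: Cream puck blank 54 mm diameter, 20 mm high, lying on the table; bystander, not part of the test. Origin under its centre.
- gauge_foot (a point): On the gauge's rail carriage, straight below the post. The level steel rod (14 mm diameter, parallel to the hinge axis, across the board's whole width) is clamped to the post at a height that differs each time and is not reported: 66 to 78 mm above the table, 36 to 48 mm above the hinge axis. Feel for the board: stop when the push has grown 2 to 3 N over rail friction; leave it bearing.
Mind the look-alikes: they are no part of the job. What is meant by the waxed is not yellow, and is the smaller of those in its own colour.

How it is judged:
By the outcome, as a careful person would: the job done as asked, in the order asked, and still so for the second after the job is handed in, with the robot touching nothing.
It also fails if it takes over 72 s, if anything falls off the work surface, if the arm or the gripper's body presses on something with over 40 N, if the wrist force passes 120 N, or if a joint passes its speed limit or range.

ROBOT

A 6-joint arm with a two-finger parallel gripper is mounted at the origin on the work surface. World frame = base frame: x ahead of the robot, y to its left, z up, the work surface at z = 0. Lengths are in m, angles in rad, forces in N, time in s.
With the tool pointing down it reaches from about 0.4 to 0.825 m from the base axis. Payload 7 kg.
Tool frame: the origin (TCP) lies at the very end of the fingers, on their centre line; the grasp point (between the pads) lies 19 mm behind it; z points along the fingers, y is the line along which they close (so a half turn about z gives the same grasp; the last joint's range is limited). The gripper opens to 88 mm and grips with 3 to 60 N. Pads are 19 mm wide; open, the fingers measure 130 mm over their backs; the gripper's body (78 mm by 193 mm) begins 47 mm behind the grasp point.
Start: joints at [-1.045, 0.359, 0.012, 0, -1.224, -0.288], TCP at [0.159, -0.656, 0.227] pointing down, gripper open.
Joint ranges: [-3.07, 3.07], [-1.43, 2.12], [-1.02, 1.25], [-3.03, 1.67], [-3.05, -0], [-3.03, 3.03]. Speed limits (rad/s): [2.39, 2.39, 3.01, 3.14, 3.14, 3.14].

INTERFACE

Orientations are given as [roll, pitch, yaw] about the fixed x, y, z axes, in that order (R = Rz(yaw) Ry(pitch) Rx(roll)).
In Python, from station import arm, grab_frame gives the robot as it stands.
- The arm moves only by the tool jog_arm, never from a script. Its argument "deltas" is a list that holds one entry, the list of rows, each a list of 4 numbers: the shift along the tool's x, y, z in units of 60 mm (1.0 is 60 mm), then the turn about the tool's z in units of 5 degrees (1.0 is 5 degrees). A call has 1 to 8 rows; each row is the pose to reach, as a shift and turn from the pose commanded when the call began, along the tool's axes at that moment; what a row does not reach only later rows make up. A row lasts 1/8 s, in which the tool goes at most 62.5 mm and 10.7 degrees, less where a joint would pass 70% of its speed; a pose out of reach is approached as far as the arm can. A call with a gripper value outside its range is refused whole. "grip" is the finger opening in mm, from 0 to 87.6, set as the call begins (left out, the last holds). The fingers move at their own pace and stop on an object; "squeeze" is the grip in N (left out, the last holds). Time passes only in rows, so rows that repeat a pose let the fingers close. It gives the time, the measured TCP pose, the force, the opening and the grip force at its end, in the units of the state.
- arm.get_state(): the state, without advancing time (a new reading comes with each control period).
- grab_frame(name): name is "scene" or "top"; returns a dict with "img" (400x640x3 uint8, red, green, blue), "vfov" (degrees; the focal length in pixels is half the picture's height over the tangent of half this angle, whatever the lens; pixels are square), "cx", "cy" (the principal point, pixels), "xyz" and "rotation" of the camera in the world. Camera axes: x right, y down, z forward; pixel columns grow to the right and rows downward; lengths in m; the calibration is good to about 2 mm. A picture is of the moment at which its call begins. There is no depth.
- arm.job_done(): hands the job in; it is judged then, once.
The state is a dict: "t": time; "q": joint angles; "qd": joint speeds; "joint_efforts": joint torques, N m; "eef_pos": TCP position; "ee_rot": TCP orientation; "force": force on the tool from outside, world axes, zero at the start; "moment": the same for the moment, N m; "width": finger opening in m; "gripper_force": force on a finger pad.
Only numpy, scipy, OpenCV 4.12 (cv2) and the standard library are available. Lean on these libraries where they do the work, as an engineer would, in place of code of your own. Each camera call takes 0.05 s, during which the arm holds its last target. There are 200 camera calls.

## Working session

There is one attempt and no reset: what is moved stays moved. The work goes in short steps, Python scripts to look and compute and a tool call to move; the robot and the scene stay as the last step left them, time stands still between calls to the robot, and variables do not carry over. Pictures are saved under pics/ and viewed, at most 10 in all, crops included, and the job is handed in when it is done.

Besides the shell and the picture viewer there is one more tool, called after "Request:" in YAML: its name, and indented under it one key for each argument. jog_arm: Moves the arm, as the interface text tells. Its arguments: {"type":"object","properties":{"deltas":{"type":"array"},"grip":{"type":"number"},"squeeze":{"type":"number"}},"required":["deltas"]}

```bash
mkdir -p pics; ls; python3 - <<'E'
from station import arm, grab_frame
import cv2,json
for n in("scene","top"):
    f=grab_frame(n); cv2.imwrite(f"pics/{n}0.png",f["img"][:,:,::-1]); print(n,f["vfov"],f["cx"],f["cy"],f["xyz"],f["rotation"])
print(arm.get_state())
E
```

```text
pics
scene 53.29884752304543 324.5519602484044 196.7598663685556 [ 1.43864747 -0.05243365  0.87468129] [-2.30272247  0.01033837  1.59307489]
top 44.586417058232875 323.6799941779997 193.45958208480587 [ 0.4071906  -0.08074058  1.43447564] [-3.03104222  0.0095615  -1.56205601]
{'t': 0.1, 'q': array([-1.04490618e+00,  3.59286483e-01,  1.11942024e-02, -2.98308084e-04,
       -1.22408361e+00, -2.88065907e-01]), 'qd': array([-0.00080626, -0.00191662,  0.00144046,  0.00028984, -0.00033751,
        0.00120053]), 'joint_efforts': array([-1.59210584e-03, -5.84164453e+01,  2.93749738e+01,  7.01539144e+00,
        1.01367087e-02, -5.94159133e-05]), 'eef_pos': array([ 0.15888136, -0.65561342,  0.22575586]), 'ee_rot': array([ 3.14019026e+00, -1.23072230e-04, -2.90386989e+00]), 'force': array([ 0.87087729, -0.09205624,  0.6517081 ]), 'moment': array([ 0.00135201, -0.01968703, -0.01570886]), 'gripper_force': 0.0, 'width': 0.087447160617391}
```

View pics/scene0.png

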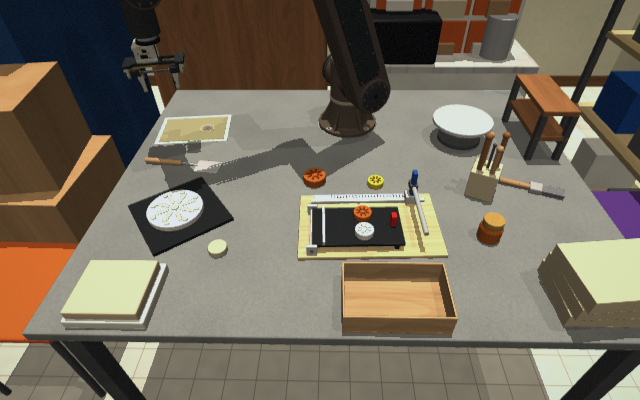

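View pics/top0.png

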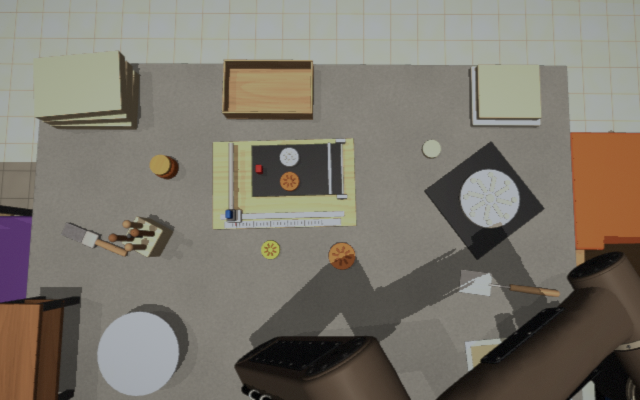

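Top view: the amber puck on the board is at (289,181), with the white raw puck at (289,157). The red grip is at (259,169), the blue post at (229,214), and the hinge side is at x≈343. Things that could be taken for the waxed puck:
- orange puck on the board, (289,181)
- larger orange puck on the table, (342,255)
- yellow puck, (270,250)
- amber jar, (162,166)
- blank, (432,149)

I choose the one at (289,181): it is amber, on the board and the smaller of the two. I'll check it in a close crop.

```bash
cat > h.py <<'E'
import numpy as np, cv2
from scipy.spatial.transform import Rotation as Ro
from station import arm, grab_frame
def cam(f):
    k=200/np.tan(np.radians(f["vfov"]/2)); r=np.array(f["rotation"])
    return k, (Ro.from_euler("xyz",r).as_matrix() if r.ndim==1 else r), np.array(f["xyz"])
def ray(f,u,v,z):
    k,R,c=cam(f); d=R@np.array([(u-f["cx"])/k,(v-f["cy"])/k,1]); return c+d*(z-c[2])/d[2]
def proj(f,p):
    k,R,c=cam(f); q=R.T@(np.asarray(p)-c); return np.array([f["cx"]+k*q[0]/q[2],f["cy"]+k*q[1]/q[2]])
def crop(f,x,y,w,h,s,name):
    cv2.imwrite(name,cv2.resize(f["img"][y:y+h,x:x+w,::-1],None,fx=s,fy=s,interpolation=cv2.INTER_CUBIC))
E
python3 - <<'E'
from h import *
f=grab_frame("top"); crop(f,205,130,160,110,5,"pics/c1.png")
g=grab_frame("scene"); crop(g,290,160,160,110,5,"pics/c2.png")
hsv=cv2.cvtColor(f["img"],cv2.COLOR_RGB2HSV); 
def cen(m):
    n,l,s,c=cv2.connectedComponentsWithStats(m); i=1+np.argmax(s[1:,4]); return c[i],s[i]
roi=np.zeros((400,640),np.uint8); roi[130:240,205:365]=1
for n,lo,hi,z in(("red",(0,200,80),(4,255,255),.08),("blue",(100,150,40),(125,255,255),.13),("plate",(18,60,120),(35,255,255),.012),("amber",(5,150,80),(18,255,255),.06)):
    m=cv2.inRange(hsv,lo,hi)*roi; c,s=cen(m); print(n,c,s,ray(f,*c,z))
    if n=="plate":
        b=cv2.boxPoints(cv2.minAreaRect(cv2.findNonZero((cv2.connectedComponents(m)[1]>0).astype(np.uint8)*m))); 
        for p in b: print(p,ray(f,*p,.012))
E
```

```text
red [261.  168.5] [261 168   1   2   2] [0.62672151 0.11047951 0.08      ]
blue [228.48780488 213.90243902] [226 210   6   8  41] [0.49473442 0.18794141 0.13      ]
plate [290.20957147 181.83015327] [ 233  139  123   80 3197] [0.59865891 0.0330731  0.012     ]
[211.05061 141.22612] [0.7187957  0.27080277 0.012     ]
[353.54517 137.98763] [ 0.73139897 -0.15300581  0.012     ]
[355.52246 224.98814] [ 0.47333317 -0.15927265  0.012     ]
[213.0279  228.22664] [0.46044648 0.25616423 0.012     ]
amber [289.42909091 181.03272727] [281 172  18  19 275] [0.59446992 0.03149191 0.06      ]
```

View pics/c1.png

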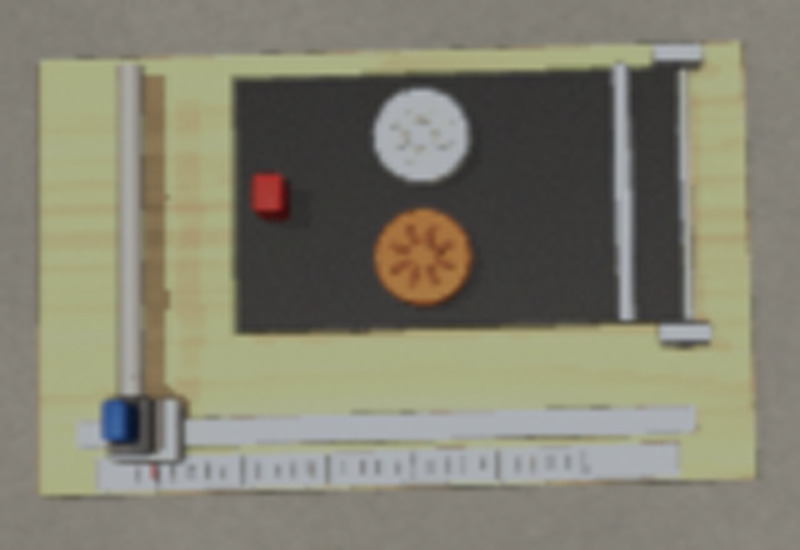

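View pics/c2.png

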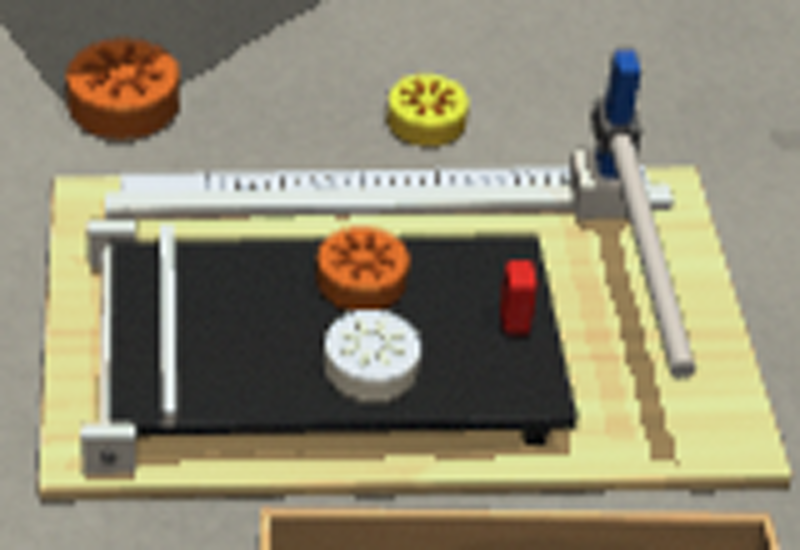

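Close crops: the amber puck on the board, c1 (423,257), is smaller than the table one and isn't yellow, so the choice stands. The red block is at c1 (268,193) and the blue post top at c1 (117,420). The board's free corners are at c1 (235,78) and (237,332). Next I'll fit the stand pose.

```bash
cat > fit.py <<'E'
from h import *
from scipy.optimize import least_squares
f=grab_frame("top"); g=grab_frame("scene")
A=lambda x,y:(205+x/5-.4,130+y/5-.4); B=lambda x,y:(290+x/5-.4,160+y/5-.4)
obs=[(f,A(235,78),(75,90,40)),(f,A(237,332),(-75,90,40)),(f,A(620,63),(75,-136,52)),(f,A(627,318),(-75,-136,52)),(f,A(267,191),(0,65,80)),
(g,B(540,236),(-75,90,40)),(g,B(576,415),(75,90,40)),(g,B(521,266),(0,65,80)),(g,B(167,228),(-75,-136,52)),(g,B(168,412),(75,-136,52)),
(f,A(116,418),"g"),(g,B(626,54),"g")]
def W(p,P):
    if P=="g": P=(-130,160-p[3]*1000,130)
    P=np.array(P)/1000; c,s=np.cos(p[2]),np.sin(p[2]); return np.array([p[0]+c*P[0]-s*P[1],p[1]+s*P[0]+c*P[1],P[2]])
res=lambda p:np.concatenate([proj(c,W(p,P))-o for c,o,P in obs])
r=least_squares(res,[.63,.05,0,0.]); p=r.x
np.save("p.npy",p); print(p.round(4)); print(r.fun.reshape(-1,2).round(1).tolist())
for n,P in(("grip",(0,65,65)),("hinge",(0,-170,30)),("post",(-130,160-1000*p[3],110))): print(n,W(p,P).round(4))
E
python3 fit.py
```

```text
[0.6297 0.0532 0.0367 0.0188]
[[-0.3, 0.1], [-0.1, 0.5], [0.3, -0.1], [0.4, 0.6], [0.3, 0.5], [-0.4, -0.4], [0.6, 1.0], [0.2, 1.6], [-0.1, -0.4], [0.3, 0.2], [0.1, 0.8], [0.1, 1.2]]
grip [0.6273 0.1182 0.065 ]
hinge [ 0.6359 -0.1167  0.03  ]
post [0.4946 0.1896 0.11  ]
```

Request:
jog_arm:
  deltas:
    - [[-0.65,0.66,0,-1.9],[-1.3,1.32,0,-3.8],[-1.95,1.98,0,-5.7],[-2.6,2.64,0,-7.6],[-3.25,3.3,0,-9.5],[-3.9,3.96,0,-11.4],[-4.55,4.62,0,-13.3],[-5.2,5.28,0,-15.2]]
  grip: 60
  squeeze: 20

```text
t: 1.3
eef_pos: [0.3883, -0.273, 0.2269]
ee_rot: [-3.141, -0.0, -1.572]
force: [2.0, 0.3, 1.2]
width: 0.06
gripper_force: 0.0
```

```bash
cat >> h.py <<'E'
def W(P):
    p=np.load("p.npy"); P=np.array(P)/1000; c,s=np.cos(p[2]),np.sin(p[2]); return np.array([p[0]+c*P[0]-s*P[1],p[1]+s*P[0]+c*P[1],P[2]])
def S(w): # world -> stand mm
    p=np.load("p.npy"); c,s=np.cos(p[2]),np.sin(p[2]); d=np.asarray(w)[:3]-[p[0],p[1],0]; return 1000*np.array([c*d[0]+s*d[1],-s*d[0]+c*d[1],d[2]])
def delta(w,yaw):
    s=arm.get_state(); R=Ro.from_euler("xyz",s["ee_rot"]).as_matrix(); d=R.T@(w-s["eef_pos"])/.06
    t=-np.degrees((yaw-s["ee_rot"][2]+np.pi)%(2*np.pi)-np.pi)/5
    print("t",s["t"],"delta",d.round(3),"turn",round(t,2),"tcpS",S(s["eef_pos"]).round(1),"rot",s["ee_rot"].round(3),"q",s["q"].round(2),"F",s["force"].round(1),"w",s["width"])
E
python3 -c "
from h import *
delta(W((0,65,180)),-1.534)"
```

```text
t 1.3 delta [-6.523 -3.976  0.784] turn -0.43 tcpS [-253.2 -317.1  226.9] rot [-3.141 -0.    -1.572] q [-0.2   0.02 -0.41  0.   -1.13  0.2 ] F [2.  0.3 1.2] w 0.06002266127382644
```

Request:
jog_arm:
  deltas:
    - [[-0.82,-0.5,0,-0.4],[-1.63,-1,0,-0.4],[-2.45,-1.5,0,-0.4],[-3.26,-1.99,0.1,-0.4],[-4.08,-2.49,0.3,-0.4],[-4.9,-2.98,0.5,-0.4],[-5.7,-3.48,0.7,-0.4],[-6.52,-3.98,0.78,-0.4]]

```text
t: 2.3
eef_pos: [0.6294, 0.1166, 0.179]
ee_rot: [3.141, -0.0, -1.542]
force: [-0.1, -1.5, 0.2]
width: 0.06
gripper_force: 0.0
```

Request:
jog_arm:
  deltas:
    - [[0,0,0,0],[0,0,0,0]]

```text
t: 2.55
eef_pos: [0.6286, 0.1151, 0.1792]
ee_rot: [3.141, -0.0, -1.542]
force: [0.9, 0.1, 0.4]
width: 0.0599
gripper_force: 0.0
```

```bash
python3 -c "
from h import *
delta(W((0,65,46)),-1.534)
f=grab_frame('scene');crop(f,270,100,200,150,4,'pics/c3.png')"
```

```text
t 2.55 delta [-0.052  0.018  2.221] turn -0.09 tcpS [  1.2  61.9 179.2] rot [ 3.141 -0.    -1.542] q [ 0.49  0.33 -0.14 -0.   -1.1  -0.46] F [0.9 0.1 0.4] w 0.05994323646084763
```

View pics/c3.png

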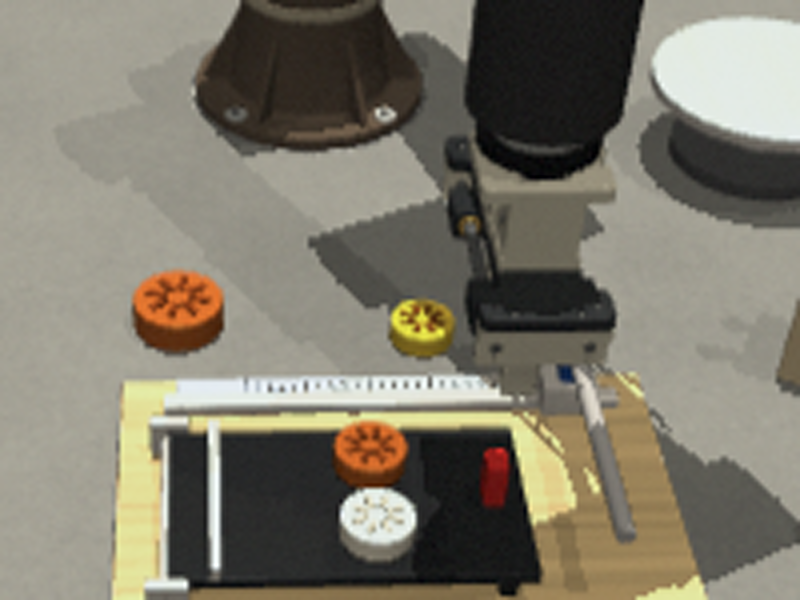

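The gripper hangs over the board. Its fingertips are at about c3 (520,395), and the red grip is below at (495,478). I'll check that projection, then descend.

```bash
python3 -c "
from h import *
f=grab_frame('scene')
for p in (arm.get_state()['eef_pos'],arm.get_state()['eef_pos']+[.035,0,0],W((0,65,80))): print((proj(f,p)-[270,100])*4)
"
```

```text
[506.0652077  351.79357621]
[512.09287234 386.87928967]
[495.81346483 457.7283729 ]
```

Request:
jog_arm:
  deltas:
    - [[-0.05,0.02,0.3,0],[-0.05,0.02,0.7,0],[-0.05,0.02,1.0,0],[-0.05,0.02,1.1,0]]

```text
t: 3.15
eef_pos: [0.6271, 0.1171, 0.113]
ee_rot: [3.14, -0.0, -1.543]
force: [-0.7, 0.1, -0.4]
width: 0.0599
gripper_force: 0.0
```

Request:
jog_arm:
  deltas:
    - [[-0.02,0,0.3,-0.1],[-0.02,0,0.6,-0.1],[-0.02,0,0.9,-0.1],[-0.02,0,1.08,-0.1],[-0.02,0,1.08,-0.1]]

```text
t: 3.78
eef_pos: [0.6271, 0.1189, 0.0477]
ee_rot: [3.14, -0.001, -1.534]
force: [-0.5, 0.8, 0.5]
width: 0.0602
gripper_force: 0.0
```

Request:
jog_arm:
  deltas:
    - [[0,0,0,0],[0,0,0,0],[0,0,0,0],[0,0,0,0],[0,0,0,0],[0,0,0,0]]
  grip: 16
  squeeze: 20

```text
t: 4.53
eef_pos: [0.6278, 0.1192, 0.0492]
ee_rot: [-3.141, 0.0, -1.534]
force: [-0.1, 0.1, 2.7]
width: 0.0218
gripper_force: 20.0
```

```bash
python3 -c "
from h import *
delta(W((0,65,48)),-1.534); r=np.hypot(235,37); a0=np.arctan2(37,235)
for t in np.arange(0,.52,.02): print(round(t,2), (r*(np.cos(a0)-np.cos(a0+t))/60).round(3), (-r*(np.sin(a0+t)-np.sin(a0))/60).round(3))
"
```

```text
t 4.525 delta [0.017 0.009 0.02 ] turn 0.0 tcpS [ 0.5 66.  49.2] rot [-3.141  0.    -1.534] q [ 0.49  0.46 -0.28  0.   -0.83 -0.46] F [-0.1  0.1  2.7] w 0.021779769693706295
0.0 0.0 -0.0
0.02 0.013 -0.078
0.04 0.028 -0.156
0.06 0.044 -0.234
0.08 0.062 -0.311
0.1 0.081 -0.388
0.12 0.102 -0.464
0.14 0.124 -0.541
0.16 0.148 -0.616
0.18 0.174 -0.691
0.2 0.201 -0.766
0.22 0.229 -0.84
0.24 0.259 -0.913
0.26 0.29 -0.986
0.28 0.323 -1.058
0.3 0.357 -1.13
0.32 0.393 -1.201
0.34 0.43 -1.271
0.36 0.468 -1.34
0.38 0.508 -1.409
0.4 0.549 -1.477
0.42 0.592 -1.543
0.44 0.636 -1.61
0.46 0.681 -1.675
0.48 0.727 -1.739
0.5 0.775 -1.802
```

Request:
jog_arm:
  deltas:
    - [[0.013,-0.078,-0.078,0],[0.013,0,-0.078,0],[0.028,0,-0.156,0],[0.044,0,-0.234,0],[0.062,0,-0.311,0],[0.081,0,-0.388,0],[0.081,0,-0.388,0]]
  squeeze: 25

```text
t: 5.4
eef_pos: [0.628, 0.1143, 0.0723]
ee_rot: [-3.141, 0.0, -1.534]
force: [3.2, 1.3, -6.8]
width: 0.0219
gripper_force: 25.0
```

In the first row I mistakenly entered a 4.7 mm sideways blip. It was undone in the next row and the forces stayed small. Continuing; I'll check the pucks at the next look.

Request:
jog_arm:
  deltas:
    - [[0.021,0,-0.076,0],[0.043,0,-0.153,0],[0.067,0,-0.228,0],[0.093,0,-0.303,0],[0.12,0,-0.378,0],[0.148,0,-0.452,0],[0.178,0,-0.525,0],[0.178,0,-0.525,0]]

```text
t: 6.4
eef_pos: [0.6283, 0.1037, 0.1038]
ee_rot: [-3.141, 0.0, -1.534]
force: [2.7, 1.5, -7.5]
width: 0.0215
gripper_force: 25.0
```

```bash
cat >> h.py <<'E'
def look(name=None):
    from scipy.optimize import brentq, minimize
    s=arm.get_state(); t=S(s["eef_pos"]); print("t",s["t"],"F",s["force"].round(1),"tcpS",t.round(1),"tilt(tcp)",round(np.arctan2(t[2]+19-30,t[1]+170)-np.arctan2(37,235),3))
    f=grab_frame("scene"); hsv=cv2.cvtColor(f["img"],cv2.COLOR_RGB2HSV)
    if name: crop(f,270,100,200,150,4,name)
    for n,lo,hi in(("amber",(5,170,60),(14,255,255)),("white",(0,0,150),(179,40,255))):
        m=cv2.inRange(hsv,lo,hi); m[:,:312]=0; m[:195]=0; m[260:]=0; m[:,420:]=0; k,l,st,c=cv2.connectedComponentsWithStats(m)
        print(n,[(c[i].round(1).tolist(),int(st[i,4])) for i in range(1,k) if st[i,4]>60])
    return f
E
python3 -c "
from h import *
look('pics/c4.png')"
```

```text
t 6.4 F [ 2.7  1.5 -7.5] tcpS [  0.4  50.5 103.8] tilt(tcp) 0.242
amber [([359.8, 205.2], 246)]
white [([336.2, 197.6], 311), ([321.0, 221.3], 113), ([361.0, 220.5], 216)]
```

View pics/c4.png

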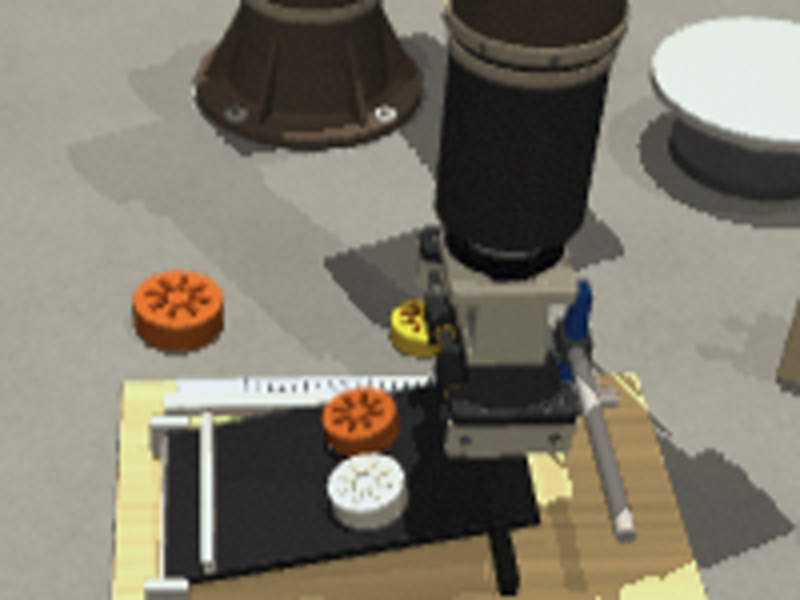

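Board raised to about 0.24 rad. The amber puck, c4 (360,420), and the white one, (367,490), still sit side by side. Now slower.

Request:
jog_arm:
  deltas:
    - [[0.015,0,-0.036,0],[0.031,0,-0.073,0],[0.047,0,-0.109,0],[0.064,0,-0.145,0],[0.081,0,-0.181,0],[0.098,0,-0.217,0],[0.098,0,-0.217,0],[0.098,0,-0.217,0]]

```text
t: 7.45
eef_pos: [0.6285, 0.0981, 0.1165]
ee_rot: [-3.141, 0.0, -1.534]
force: [5.2, 2.3, -10.5]
width: 0.022
gripper_force: 25.0
```

```bash
python3 -c "
from h import *
look()"
```

```text
t 7.45 F [  5.2   2.3 -10.5] tcpS [  0.4  44.9 116.5] tilt(tcp) 0.3
amber [([358.7, 203.2], 248)]
white [([328.0, 204.5], 345), ([359.8, 218.5], 212)]
```

Request:
jog_arm:
  deltas:
    - [[0.009,0,-0.018,0],[0.018,0,-0.035,0],[0.027,0,-0.053,0],[0.036,0,-0.071,0],[0.036,0,-0.071,0],[0.036,0,-0.071,0],[0.036,0,-0.071,0],[0.036,0,-0.071,0]]

```text
t: 8.5
eef_pos: [0.6285, 0.0959, 0.1207]
ee_rot: [-3.141, 0.0, -1.534]
force: [5.5, 2.9, -11.2]
width: 0.0218
gripper_force: 25.0
```

```bash
python3 -c "
from h import *
look()"
```

```text
t 8.5 F [  5.5   2.9 -11.2] tcpS [  0.4  42.7 120.7] tilt(tcp) 0.32
amber [([358.4, 202.6], 248)]
white [([327.7, 204.0], 326), ([359.4, 218.0], 213)]
```

Request:
jog_arm:
  deltas:
    - [[0.009,0,-0.018,0],[0.018,0,-0.035,0],[0.028,0,-0.053,0],[0.037,0,-0.07,0],[0.037,0,-0.07,0],[0.037,0,-0.07,0],[0.037,0,-0.07,0],[0.037,0,-0.07,0]]

```text
t: 9.55
eef_pos: [0.6286, 0.0938, 0.1248]
ee_rot: [-3.142, 0.0, -1.534]
force: [4.5, 4.1, -10.4]
width: 0.022
gripper_force: 25.0
```

```bash
python3 -c "
from h import *
look()"
```

```text
t 9.55 F [  4.5   4.1 -10.4] tcpS [  0.4  40.6 124.8] tilt(tcp) 0.339
amber [([358.0, 202.1], 244)]
white [([326.3, 205.2], 343), ([358.7, 217.2], 212)]
```

Request:
jog_arm:
  deltas:
    - [[0.01,0,-0.018,0],[0.019,0,-0.035,0],[0.029,0,-0.052,0],[0.038,0,-0.069,0],[0.038,0,-0.069,0],[0.038,0,-0.069,0],[0.038,0,-0.069,0],[0.038,0,-0.069,0]]

```text
t: 10.6
eef_pos: [0.6287, 0.0915, 0.129]
ee_rot: [-3.142, 0.0, -1.534]
force: [4.5, 3.0, -11.1]
width: 0.0218
gripper_force: 25.0
```

```bash
python3 -c "
from h import *
look()"
```

```text
t 10.6 F [  4.5   3.  -11.1] tcpS [  0.4  38.3 129. ] tilt(tcp) 0.359
amber [([357.6, 201.6], 236)]
white [([325.6, 205.6], 332), ([358.4, 216.7], 209)]
```

Request:
jog_arm:
  deltas:
    - [[0.01,0,-0.018,0],[0.02,0,-0.035,0],[0.03,0,-0.052,0],[0.04,0,-0.069,0],[0.04,0,-0.069,0],[0.04,0,-0.069,0],[0.04,0,-0.069,0],[0.04,0,-0.069,0]]

```text
t: 11.65
eef_pos: [0.6288, 0.0891, 0.1331]
ee_rot: [-3.142, 0.001, -1.534]
force: [5.6, 2.8, -10.4]
width: 0.0218
gripper_force: 25.0
```

```bash
python3 -c "
from h import *
look()"
```

```text
t 11.65 F [  5.6   2.8 -10.4] tcpS [  0.4  35.9 133.1] tilt(tcp) 0.379
amber [([329.9, 208.8], 244)]
white [([325.4, 205.7], 292), ([357.7, 216.1], 205)]
```

The amber puck slipped between 0.36 and 0.38 rad. I'll check that it's at the stop.

Request:
jog_arm:
  deltas:
    - [[0,0,0,0],[0,0,0,0],[0,0,0,0],[0,0,0,0]]

```text
t: 12.2
eef_pos: [0.6288, 0.0891, 0.1331]
ee_rot: [-3.141, 0.0, -1.534]
force: [4.0, 2.7, -10.7]
width: 0.0219
gripper_force: 25.0
```

```bash
python3 -c "
from h import *
f=look('pics/c5.png'); th=.379
for x,s in((-36,150),(36,150),(-36,65)):
  n=20
  print(s,proj(f,W((x,-170+s*np.cos(th)-n*np.sin(th),30+s*np.sin(th)+n*np.cos(th)))))"
```

```text
t 12.2 F [  4.    2.7 -10.7] tcpS [  0.4  35.9 133.1] tilt(tcp) 0.379
amber [([329.9, 208.8], 245)]
white [([325.4, 205.7], 292), ([357.7, 216.1], 206)]
150 [357.0602909  200.23531158]
150 [359.04374143 218.04246986]
65 [329.4971387  208.67149551]
```

View pics/c5.png

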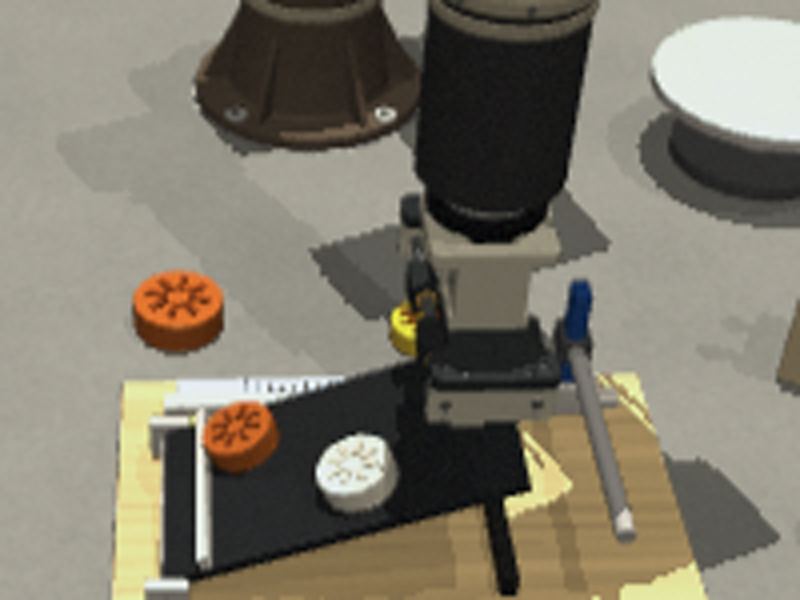

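The amber puck rests at the stop, c5 (240,437), matching the prediction. The raw puck at (357,473) hasn't moved. Releasing and rising.

Request:
jog_arm:
  deltas:
    - [[0,0,0,0],[0,0,0,0],[0,0,0,0],[0,0,0,0]]
  grip: 50

```text
t: 12.75
eef_pos: [0.6287, 0.0886, 0.1338]
ee_rot: [-3.141, -0.0, -1.534]
force: [0.2, -0.4, -0.2]
width: 0.0494
gripper_force: 0.0
```

Request:
jog_arm:
  deltas:
    - [[0,0,-0.3,0],[0,0,-0.7,0],[0,0,-1.1,0],[0,0,-1.5,0],[0,0,-1.5,0],[0,0,-1.5,0]]

```text
t: 13.5
eef_pos: [0.6286, 0.0887, 0.224]
ee_rot: [-3.141, 0.0, -1.534]
force: [0.9, -0.1, -0.0]
width: 0.0499
gripper_force: 0.0
```

```bash
python3 -c "
from h import *
look(); p=np.load('p.npy'); delta(W((-130,160-1000*p[3],96)),-1.534)"
```

```text
t 13.5 F [ 0.9 -0.1 -0. ] tcpS [2.00e-01 3.55e+01 2.24e+02] tilt(tcp) 0.647
amber [([329.9, 208.8], 245)]
white [([324.3, 206.2], 278), ([357.7, 215.9], 199)]
t 13.55 delta [-1.763  2.166  2.125] turn 0.0 tcpS [  0.   35.4 223.4] rot [ 3.141  0.    -1.534] q [ 0.45  0.3  -0.09 -0.   -1.19 -0.41] F [-0.4  0.2 -0.3] w 0.04979808350239672
```

Request:
jog_arm:
  deltas:
    - [[-0.6,0.7,0,0],[-1.2,1.4,0,0],[-1.76,2.17,0,0],[-1.76,2.17,0.4,0],[-1.76,2.17,0.9,0],[-1.76,2.17,1.2,0],[-1.76,2.17,1.2,0]]

```text
t: 14.42
eef_pos: [0.4936, 0.1886, 0.1498]
ee_rot: [3.138, -0.002, -1.534]
force: [-0.1, 0.3, 0.3]
width: 0.0496
gripper_force: 0.0
```

```bash
python3 -c "
from h import *
look(); p=np.load('p.npy'); delta(W((-130,160-1000*p[3],96)),-1.534)
f=grab_frame('top');crop(f,205,130,160,110,5,'pics/c6.png')"
```

```text
t 14.425 F [-0.1  0.3  0.3] tcpS [-131.   140.3  149.8] tilt(tcp) 0.265
amber [([329.9, 208.8], 244)]
white [([324.3, 206.1], 282), ([358.1, 216.0], 222)]
t 14.475 delta [-0.009 -0.004  0.917] turn 0.01 tcpS [-130.2  140.7  151.1] rot [ 3.140e+00 -1.000e-03 -1.534e+00] q [ 0.74  0.19 -0.41  0.   -0.97 -0.7 ] F [-0.8  0.7  0.9] w 0.04983956608246319
```

View pics/c6.png

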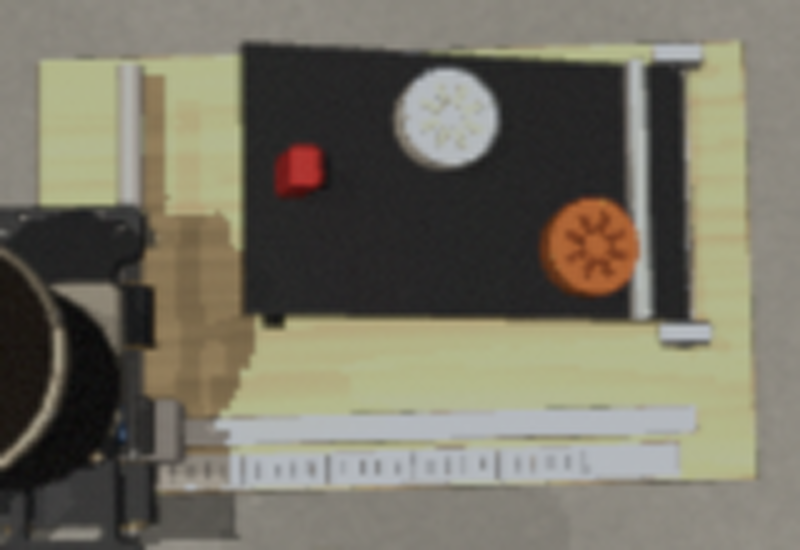

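The amber puck is against the stop at c6 (590,247), the white one is in place at (447,118), and the gripper is over the post. Descending and closing.

Request:
jog_arm:
  deltas:
    - [[0,0,0.25,0],[0,0,0.5,0],[0,0,0.75,0],[0,0,0.9,0],[0,0,0.9,0],[0,0,0.9,0]]

```text
t: 15.28
eef_pos: [0.495, 0.1896, 0.0978]
ee_rot: [-3.141, 0.0, -1.534]
force: [0.5, -0.0, 0.1]
width: 0.0498
gripper_force: 0.0
```

Request:
jog_arm:
  deltas:
    - [[0,0,0,0],[0,0,0,0],[0,0,0,0],[0,0,0,0],[0,0,0,0]]
  grip: 16
  squeeze: 15

```text
t: 15.9
eef_pos: [0.4952, 0.1896, 0.0977]
ee_rot: [-3.141, 0.0, -1.534]
force: [3.2, -0.6, -0.8]
width: 0.0221
gripper_force: 15.0
```

```bash
python3 -c "
from h import *
delta(W((-130,-40,97)),-1.534)"
```

```text
t 15.9 delta [3.02  0.012 0.011] turn 0.0 tcpS [-129.4  141.2   97.7] rot [-3.141  0.    -1.534] q [ 0.74  0.25 -0.48  0.   -0.85 -0.7 ] F [ 3.2 -0.6 -0.8] w 0.022136406426877663
```

Request:
jog_arm:
  deltas:
    - [[0.15,0,0,0],[0.4,0,0,0],[0.7,0,0,0],[1.0,0,0,0],[1.3,0,0,0],[1.55,0,0,0],[1.7,0,0,0],[1.8,0,0,0]]

```text
t: 16.9
eef_pos: [0.499, 0.0809, 0.0977]
ee_rot: [-3.141, 0.0, -1.534]
force: [2.9, 4.0, 2.5]
width: 0.0218
gripper_force: 15.0
```

Request:
jog_arm:
  deltas:
    - [[0.1,0,0,0],[0.2,0,0,0],[0.3,0,0,0],[0.4,0,0,0],[0.5,0,0,0],[0.6,0,0,0],[0.66,0,0,0],[0.7,0,0,0]]

```text
t: 17.9
eef_pos: [0.5005, 0.0392, 0.0977]
ee_rot: [-3.141, 0.0, -1.534]
force: [3.6, 3.6, 4.7]
width: 0.022
gripper_force: 15.0
```

Request:
jog_arm:
  deltas:
    - [[0.015,0,0,0],[0.03,0,0,0],[0.045,0,0,0],[0.06,0,0,0]]

```text
t: 18.4
eef_pos: [0.5006, 0.0357, 0.0977]
ee_rot: [-3.141, 0.0, -1.534]
force: [2.7, 3.7, 6.2]
width: 0.0218
gripper_force: 15.0
```

```bash
python3 -c "
from h import *
delta(W((-130,-40,97)),-1.534)"
```

```text
t 18.4 delta [0.455 0.005 0.011] turn 0.0 tcpS [-129.7  -12.7   97.7] rot [-3.141  0.    -1.534] q [ 0.46  0.2  -0.54  0.   -0.83 -0.43] F [2.7 3.7 6.2] w 0.021847634609780075
```

```bash
python3 -c "
from h import *
from scipy.optimize import least_squares
f=grab_frame('top');g=grab_frame('scene')
a=np.array([205+129/5-.4,130+66/5-.4]);b=np.array([290+682/5-.4,160+368/5-.4])
r=least_squares(lambda P:np.r_[proj(f,W(P))-a,proj(g,W(P))-b],[75,141,72]);print(r.x,r.fun)
# tilt from red block / free end in scene
crop(g,290,160,160,110,5,'pics/c7.png')
th=.379
for P in((75,260,0),(75,260,10),(-75,260,10)): print(P,(proj(g,W((P[0],-170+P[1]*np.cos(th)-P[2]*np.sin(th),30+P[1]*np.sin(th)+P[2]*np.cos(th))))-[290,160])*5)
"
```

```text
[ 74.92639663 141.63867296  80.99009792] [ 0.42701887  0.05428713  0.40434521 -0.03954596]
(75, 260, 0) [562.23393073 309.33976674]
(75, 260, 10) [557.28020985 296.94287125]
(-75, 260, 10) [516.17717288 112.15898791]
```

View pics/c7.png

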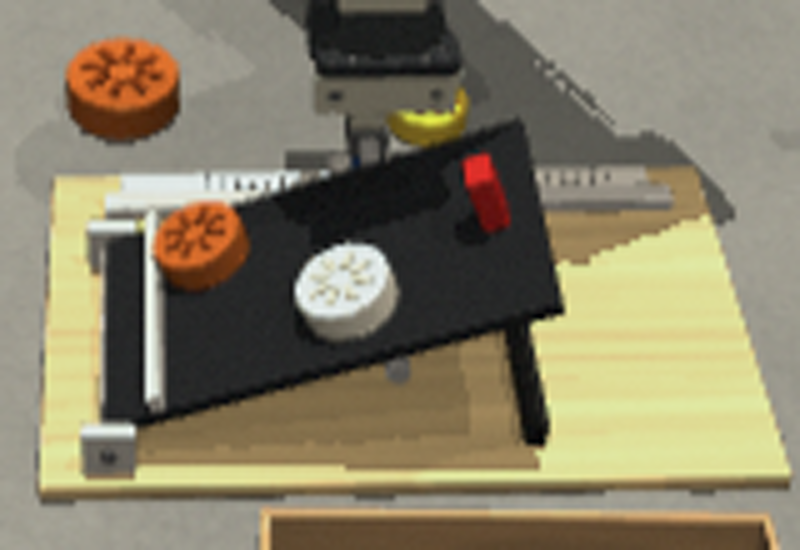

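Request:
jog_arm:
  deltas:
    - [[0.02,0,0,0],[0.04,0,0,0],[0.05,0,0,0],[0.05,0,0,0]]
  squeeze: 10

```text
t: 19.0
eef_pos: [0.5007, 0.0327, 0.0977]
ee_rot: [-3.141, -0.0, -1.534]
force: [4.2, 2.1, 6.0]
width: 0.0218
gripper_force: 10.0
```

The near rod end, c7 (398,368), is just under the board's lower edge, so contact is close. Creeping now.

Request:
jog_arm:
  deltas:
    - [[0.01,0,0,0],[0.02,0,0,0],[0.03,0,0,0]]

```text
t: 19.38
eef_pos: [0.5007, 0.0309, 0.0977]
ee_rot: [-3.141, 0.0, -1.534]
force: [2.8, 2.0, 5.2]
width: 0.0221
gripper_force: 10.0
```

```bash
python3 -c "
from h import *
delta(W((-130,-40,97)),-1.534)"
```

```text
t 19.375 delta [0.375 0.005 0.011] turn 0.0 tcpS [-129.7  -17.5   97.7] rot [-3.141  0.    -1.534] q [ 0.45  0.2  -0.54  0.   -0.83 -0.42] F [2.8 2.  5.2] w 0.022108901550647788
```

Request:
jog_arm:
  deltas:
    - [[0.01,0,0,0],[0.02,0,0,0]]

```text
t: 19.62
eef_pos: [0.5008, 0.0297, 0.0977]
ee_rot: [-3.141, 0.0, -1.534]
force: [3.0, 3.5, 5.5]
width: 0.0217
gripper_force: 10.0
```

Request:
jog_arm:
  deltas:
    - [[0.01,0,0,0],[0.02,0,0,0]]

```text
t: 19.88
eef_pos: [0.5008, 0.0285, 0.0977]
ee_rot: [-3.141, 0.0, -1.534]
force: [3.5, 3.1, 5.4]
width: 0.0218
gripper_force: 10.0
```

Request:
jog_arm:
  deltas:
    - [[0.01,0,0,0],[0.02,0,0,0]]

```text
t: 20.12
eef_pos: [0.5009, 0.0273, 0.0977]
ee_rot: [-3.141, -0.0, -1.534]
force: [3.9, 2.0, 5.9]
width: 0.0222
gripper_force: 10.0
```

Request:
jog_arm:
  deltas:
    - [[0.01,0,0,0],[0.015,0,0,0]]

```text
t: 20.38
eef_pos: [0.5009, 0.0265, 0.0977]
ee_rot: [-3.141, 0.0, -1.534]
force: [3.4, 2.6, 6.0]
width: 0.0221
gripper_force: 10.0
```

Request:
jog_arm:
  deltas:
    - [[0.01,0,0,0],[0.015,0,0,0]]

```text
t: 20.62
eef_pos: [0.5009, 0.0255, 0.0977]
ee_rot: [-3.141, -0.0, -1.534]
force: [3.5, 3.8, 5.4]
width: 0.0219
gripper_force: 10.0
```

Request:
jog_arm:
  deltas:
    - [[0.005,0,0,0],[0.01,0,0,0]]

```text
t: 20.88
eef_pos: [0.501, 0.0249, 0.0977]
ee_rot: [-3.141, 0.0, -1.534]
force: [3.3, 2.8, 5.2]
width: 0.0215
gripper_force: 10.0
```

Request:
jog_arm:
  deltas:
    - [[0.008,0,0,0],[0.015,0,0,0]]

```text
t: 21.12
eef_pos: [0.501, 0.024, 0.0977]
ee_rot: [-3.141, -0.0, -1.534]
force: [2.9, 3.4, 4.8]
width: 0.0221
gripper_force: 10.0
```

Request:
jog_arm:
  deltas:
    - [[0.008,0,0,0],[0.015,0,0,0]]

```text
t: 21.38
eef_pos: [0.501, 0.0232, 0.0977]
ee_rot: [-3.141, 0.0, -1.534]
force: [3.3, 2.8, 5.7]
width: 0.0215
gripper_force: 10.0
```

Request:
jog_arm:
  deltas:
    - [[0.008,0,0,0],[0.015,0,0,0]]

```text
t: 21.62
eef_pos: [0.501, 0.0227, 0.0976]
ee_rot: [-3.141, 0.001, -1.534]
force: [1.4, 8.5, 5.5]
width: 0.0214
gripper_force: 10.0
```

Contact: the push is up about 5.5 N, a bit over target. I'll ease back slightly.

Request:
jog_arm:
  deltas:
    - [[-0.005,0,0,0],[-0.005,0,0,0]]

```text
t: 21.88
eef_pos: [0.501, 0.0228, 0.0977]
ee_rot: [-3.141, 0.0, -1.533]
force: [2.5, 5.9, 5.3]
width: 0.0221
gripper_force: 10.0
```

That's about 2.8 N over rail friction, as wanted. Letting go.

Request:
jog_arm:
  deltas:
    - [[0,0,0,0],[0,0,0,0],[0,0,0,0],[0,0,0,0]]
  grip: 44

```text
t: 22.38
eef_pos: [0.5004, 0.0224, 0.0972]
ee_rot: [3.141, -0.0, -1.534]
force: [0.5, 0.7, -0.9]
width: 0.0442
gripper_force: 0.0
```

Request:
jog_arm:
  deltas:
    - [[0,0,-0.2,0],[0,0,-0.5,0],[0,0,-1.0,0],[0,0,-1.5,0],[0,0,-2.0,0],[-0.5,0,-2.4,0],[-1.0,0,-2.4,0],[-1.0,0,-2.4,0]]

```text
t: 23.38
eef_pos: [0.4988, 0.0841, 0.2427]
ee_rot: [-3.14, 0.001, -1.532]
force: [-0.1, -0.1, -0.1]
width: 0.044
gripper_force: 0.0
```

Request:
jog_arm:
  deltas:
    - [[0,0.8,0,0],[0,1.2,0,0],[0,1.2,0,0],[0,1.2,0,0]]

```text
t: 23.88
eef_pos: [0.4272, 0.0799, 0.2421]
ee_rot: [-3.141, 0.0, -1.534]
force: [-0.7, 0.1, -0.1]
width: 0.044
gripper_force: 0.0
```

```bash
python3 -c "
from h import *
f=look(); crop(f,290,160,160,110,5,'pics/c8.png')
g=grab_frame('top'); th=.365
hsv=cv2.cvtColor(g['img'],cv2.COLOR_RGB2HSV); m=cv2.inRange(hsv,(100,150,40),(125,255,255)); m[:130]=0;m[240:]=0;m[:,:205]=0;m[:,365:]=0
n,l,s,c=cv2.connectedComponentsWithStats(m); print('post',[S(ray(g,*c[i],.13)).round(1) for i in range(1,n) if s[i,4]>15])"
```

```text
t 23.875 F [-0.7  0.1 -0.1] tcpS [-201.4   34.1  242.1] tilt(tcp) 0.691
amber [([329.9, 208.8], 245)]
white [([324.3, 206.0], 278), ([411.0, 197.5], 86), ([358.3, 215.9], 222)]
post [array([-130.9,  -24.8,  130. ])]
```

View pics/c8.png

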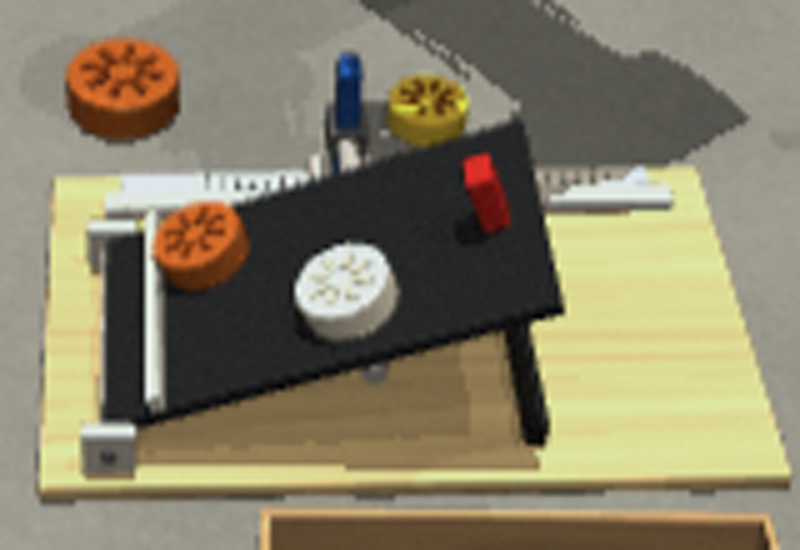

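The rod end, c8 (375,372), is up against the board's underside. The pucks and board are unchanged and the arm is clear, so I'm handing in.

```bash
python3 -c "
from station import arm
print(arm.job_done())"
```

```text
the job is handed in; nothing more can be done
None
```

The job is handed in: the waxed puck slipped to the stop at about 0.37 rad with the raw puck still in place, the board was left at that tilt, and the gauge rod bears on its underside at about 2.8 N; at first touch the push briefly reached about 5.5 N over rail friction (perhaps 15 N between rod and board, over the 12 N limit) before I eased it back.

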